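# Feel for the high bearing pad in a test fixture and press it level

## Task

One of the five brass pads down in the bores of the grey fixture block stands a few millimetres higher than the other four, which are level with one another. Take the orange spring probe from its stand, feel the pads lightly through the bores to find the high one, and press it down with the probe until it is level with the others, neither pushing the others down nor overshooting. Put the probe back upright in its stand and leave the parts lying around alone.

Things in the scene. Friction and masses are not known exactly. Their poses are not given: they have to be found in the camera images.
- fixture: Grey fixture block, 150 x 120 x 30 mm (its x, y, z), fixed to the bench; origin at the centre of its underside, z up. Five vertical bores, 18 mm wide, go down from the top face at (x, y) = (48, 36), (48, -36), (0, 0), (-48, 36), (-48, -36) mm. A brass pad, 15 mm wide with a flat top, sits in each. Two screw heads 3 mm high at (0, 48) and (0, -48); a red dot at (-66, 0).
- high_pad (a joint): Height in m of the high pad over the common level of the four others: 0.003 to 0.005 at the start, 0 when level, negative when too deep. It may sit in any of the bores. Every pad is a tight fit: it holds still below 8 N of push, slides down when pushed with 8 N at any speed, and stays where it is left; there is no stop at the right level and no way to raise a pad.
- level_pad_b (a joint): Height in m of one of the four level pads over the common level: 0 at the start, negative once pushed down. It may sit in any bore. The tops of the level pads lie 10 to 18 mm below the block's top face; this common depth differs from start to start and is not given.
- level_pad_c (a joint): The same for a second level pad.
- level_pad_d (a joint): The same for a third level pad.
- level_pad_e (a joint): The same for the fourth level pad.
- probe_grip (a point): Centre of the orange handle of the loose spring probe (115 to 160 g), upright in the stand. The handle is 18 x 18 mm (x and y are the normals of its flats) and 64 mm high; grip it here across two flats. 34 mm below is the top, 38 mm below the underside of a steel collar, 28 mm wide, that rests on the stand; under it a nose 10 mm wide and 12 mm long, and the plunger.
- probe: The same probe; its origin is at the centre of the collar's underside, z up along the handle. Out of the nose comes a sprung plunger, 7 mm wide, whose ball end is 80 mm below the handle's centre (42 mm below this origin) when free. The plunger springs back into the probe by up to 18 mm, at 0.8 N per mm, from 0 N.
- stand_top (a point): Centre of the top face of the blue probe stand, fixed to the bench: a block 52 x 52 mm, top 52 mm above the bench, on a foot 85 x 85 x 8 mm. A vertical hole of 14 mm diameter and 44 mm depth goes down from this point; the probe hangs in it by its collar, with the probe's handle centre 38 mm above this point.
- transformer: Small mains transformer, 53 x 50 x 40 mm, loose bystander behind the fixture; origin at the centre of its underside.
- heatsink: Extruded aluminium heat sink, 60 x 50 x 30 mm, loose bystander behind the fixture; origin at the centre of its underside.
- capacitor: Brown capacitor, 22 mm diameter, 32 mm high, standing loose near the bench's front edge; origin at the centre of its underside.
Not all that is in view belongs to the job. Leave any pink look-alike of the probe alone.

How it is judged:
On the way, in this order (a step that is already met when the one before it is completed fails the run):
1. the probe is taken up out of its stand (z of probe_grip in the frame of stand_top above 0.07 m), for 0.2 s.
2. the high pad is pressed down to the level of the others (within 1.3 mm) (value of joint high_pad between -0.0013 and 0.0013 m), for 0.2 s.
At the end, for the whole second after the job is handed in: The pad that was high is level with the others to within 1.3 mm either way, none of the other four has been pushed down by more than 0.8 mm, and the probe hangs upright in its stand again (tilt under 0.12 rad, handle centre 34 to 42 mm above the stand's top and within 10 mm of its axis) (all of step 2 and value of joint each of level_pad_b, level_pad_c, level_pad_d, level_pad_e above -0.0008 m and horizontal distance between probe_grip and stand_top below 0.01 m and z of probe_grip in the frame of stand_top between 0.034 and 0.042 m and angle between probe_grip's own z axis and vertical below 0.12 rad); the robot touches nothing.
It fails at once if a level pad was pushed down by more than 0.8 mm (value of joint any of level_pad_b, level_pad_c, level_pad_d, level_pad_e below -0.0008 m).
It fails at once if the high pad was pushed more than 1.3 mm too deep (value of joint high_pad below -0.0013 m).
It fails at once if the fixture block itself was pushed with more than 20 N (contact force between fixture and anything else above 20 N).
It fails at once if a bystander (transformer, heat sink or capacitor) was moved by more than 15 mm (distance of any of transformer, heatsink, capacitor from where it was at the start of the episode above 0.015 m).
It also fails if it takes over 72 s, if anything falls off the work surface, if the arm or the gripper's body presses on something with over 40 N, if the wrist force passes 120 N, or if a joint passes its speed limit or range.

## Robot

A 6-joint arm with a two-finger parallel gripper is mounted at the origin on a cart in front of the work surface, level with it; the furniture and walls round the work are solid. World frame = base frame: x ahead of the robot, y to its left, z up, the work surface at z = 0. Lengths are in m, angles in rad, forces in N, time in s.
With the tool pointing down it reaches from about 0.4 to 0.825 m from the base axis. Payload 7 kg.
Tool frame: the origin (TCP) lies at the very end of the fingers, on their centre line; the grasp point (between the pads) lies 19 mm behind it; z points along the fingers, y is the line along which they close (so a half turn about z gives the same grasp; the last joint's range is limited). The gripper opens to 85 mm and grips with 20 to 120 N. Pads are 22 mm wide; open, the fingers measure 114 mm over their backs; the gripper's body (76 mm by 85 mm) begins 54 mm behind the grasp point. The pads swing forward as they close: fully open they stand 13 mm farther back than shut.
Start: joints at [-0.96, 0.359, 0.012, 0, -1.224, -0.288], TCP at [0.214, -0.64, 0.231] pointing down, gripper open.
Joint ranges: [-3.07, 3.07], [-1.43, 2.12], [-1.02, 1.25], [-3.03, 1.67], [-3.05, -0], [-3.03, 3.03]. Speed limits (rad/s): [2.39, 2.39, 3.01, 3.14, 3.14, 3.14].

## Interface

Orientations are given as a unit quaternion [x, y, z, w].
In Python, from workcell import monitor, imaging, arm gives the robot as it stands.
- The arm moves only by the shell command python3 -m crank 'ROWS' [OPENING]. ROWS is JSON, a list of rows, each a list of 4 numbers: the shift along the tool's x, y, z in m, then the turn about the tool's z in degrees. A call has 1 to 8 rows; each row is the pose to reach, as a shift and turn from the pose commanded when the call began, along the tool's axes at that moment; what a row does not reach only later rows make up. A row lasts 1/10 s, in which the tool goes at most 50 mm and 8.59 degrees, less where a joint would pass 70% of its speed; a pose out of reach is approached as far as the arm can. A call with a gripper value outside its range is refused whole. OPENING is the finger opening in m, from 0 to 0.0854, set as the call begins (- or left out, the last holds). The fingers move at their own pace and stop on an object; the grip force is fixed at half the most. Time passes only in rows, so rows that repeat a pose let the fingers close. It gives the time, the measured TCP pose, the force, the opening and the grip force at its end, in the units of the state.
- monitor.read_state(): the state, without advancing time (a new reading comes with each control period).
- imaging.get_image(name): name is "scene" or "top" or "wrist"; returns (picture, depth): 400x640x3 uint8, blue, green, red; 400x640 float32, m along the optical axis (not along the pixel's ray), 0 where there is no reading.
- imaging.get_calibration(name): a dict with "K" (3x3 intrinsics, pixels), "position" and "rotation" of the camera in the world; the wrist camera has in their place "hand_eye" (4x4, takes a point from camera to tool coordinates, whose origin is the TCP and whose axes are the flange's). Camera axes: x right, y up, looking along -z (the intrinsics and any distortion apply to the point x, -y, -z); pixel columns grow to the right and rows downward; lengths in m; the calibration is good to about 2 mm. A picture is of the moment at which its call begins: read the wrist's pose just before it. get_calibration takes no time and is no camera call.
- arm.hand_in(): hands the job in; it is judged then, once.
Trained networks look in the newest picture that a camera, given by its name, has taken for a name from the list of things; names that differ only in an ending like _2 or _b are one class to them, and where a whole thing is asked for, a point or a joint stands for the part that bears it (a point fixed in the world has none). Each returns a list of dicts, best first, with "score" (0 to 1); they miss things now and then, are a little off and sometimes report something else, mostly with a low value. They report only what shows in the picture. A call takes as long as a camera call. They do not tell look-alikes from the thing itself.
- imaging.regions_of(camera, query): "mask" (400x640 bool, what is visible of it) and "pixel" ([column, row] in pixels, amid what is visible of it).
The state is a dict: "time": time; "joint_positions": joint angles; "qd": joint speeds; "joint_torque": joint torques, N m; "tcp_pos": TCP position; "eef_rot": TCP orientation; "ft_force": force on the tool from outside, world axes, zero at the start; "ft_torque": the same for the moment, N m; "width": opening from 0.0 (shut) to 1.0 (fully open); "grasp_force": force on a finger pad.
Only numpy, scipy, OpenCV 4.12 (cv2) and the standard library are available. Lean on these libraries where they do the work, as an engineer would, in place of code of your own. Each camera call takes 0.05 s, during which the arm holds its last target. There are 200 camera calls.

## Working session

There is one attempt and no reset: what is moved stays moved. The work goes in short steps, Python scripts to look and compute and a shell command to move; the robot and the scene stay as the last step left them, time stands still between calls to the robot, and variables do not carry over. Pictures are saved under pics/ and viewed, at most 10 in all, crops included, and the job is handed in when it is done.

```bash
mkdir -p pics; cat > h.py <<'E'
import numpy as np, cv2
from workcell import monitor, imaging, arm
from scipy.spatial.transform import Rotation as R
def campose(name):
    c=imaging.get_calibration(name)
    if 'hand_eye' in c:
        s=monitor.read_state(); T=np.eye(4); T[:3,:3]=R.from_quat(s['eef_rot']).as_matrix(); T[:3,3]=s['tcp_pos']
        M=T@np.array(c['hand_eye'])
    else:
        M=np.eye(4); r=np.array(c['rotation']); M[:3,:3]=r if r.shape==(3,3) else R.from_quat(r).as_matrix(); M[:3,3]=c['position']
    return np.array(c['K']),M,c
def shot(name,fn=None):
    K,M,c=campose(name); im,d=imaging.get_image(name)
    if fn: cv2.imwrite('pics/'+fn,im)
    return im,d,K,M
def cloud(d,K,M):
    v,u=np.mgrid[:d.shape[0],:d.shape[1]]
    p=np.stack([(u-K[0,2])/K[0,0]*d,-(v-K[1,2])/K[1,1]*d,-d],-1)
    return p@M[:3,:3].T+M[:3,3]
E
python3 - <<'E'
from h import *
for n in ('scene','top'):
    im,d,K,M=shot(n,n+'0.png'); c=imaging.get_calibration(n); print(n,{k:(v if k!='rotation' else 0) for k,v in c.items()})
    P=cloud(d,K,M); np.save(n+'P.npy',P)
    for q in ('probe','fixture','stand_top','transformer','heatsink','capacitor'):
        try:
            for r in imaging.regions_of(n,q)[:3]:
                m=r['mask']&(d>0); print(q,round(r['score'],2),r['pixel'],m.sum(),np.median(P[m],0).round(3),P[m].min(0).round(3),P[m].max(0).round(3))
        except Exception as e: print(q,e)
print(monitor.read_state())
E
```

```text
scene {'K': array([[417.69096373,   0.        , 319.31679579],
       [  0.        , 417.69096373, 202.14816634],
       [  0.        ,   0.        ,   1.        ]]), 'position': array([0.18549553, 0.5787014 , 0.7637997 ]), 'rotation': 0}
probe 0.91 [274.1, 287.8] 364 [0.479 0.381 0.079] [ 0.471  0.343 -0.004] [0.527 0.39  0.114]
probe 0.65 [312.3, 251.9] 331 [0.471 0.281 0.091] [ 0.463  0.209 -0.002] [0.527 0.289 0.123]
fixture 0.98 [365.6, 209.9] 3427 [0.491 0.088 0.028] [ 0.41  -0.023 -0.005] [0.599 0.153 0.033]
stand_top 0.95 [308.5, 275.2] 1465 [0.459 0.293 0.012] [ 0.43   0.222 -0.006] [0.528 0.324 0.081]
transformer 0.72 [279.1, 164.7] 425 [0.727 0.132 0.033] [ 0.702  0.072 -0.004] [0.785 0.153 0.043]
capacitor 0.57 [364.1, 290.1] 163 [0.362 0.246 0.028] [ 0.354  0.232 -0.002] [0.374 0.253 0.032]
top {'K': array([[428.12474923,   0.        , 319.24570944],
       [  0.        , 428.12474923, 198.4405642 ],
       [  0.        ,   0.        ,   1.        ]]), 'position': array([0.3433579 , 0.19881324, 1.03791624]), 'rotation': 0}
probe 0.42 [229.7, 218.5] 120 [0.482 0.372 0.091
[... 427 characters left out ...]
5]
{'time': 0.7, 'joint_positions': array([-9.59885687e-01,  3.58553309e-01,  1.19201303e-02,  8.78419624e-06,
       -1.22407761e+00, -2.88114867e-01]), 'qd': array([ 0.00066425, -0.00197274,  0.00188523,  0.00058437,  0.00053558,
       -0.00040944]), 'joint_torque': array([ 9.49868045e-04, -5.82762194e+01,  2.93617541e+01,  6.94052920e+00,
       -4.48839428e-04,  1.93585061e-05]), 'tcp_pos': array([ 0.2141157 , -0.64013616,  0.23134282]), 'eef_rot': array([-1.60699555e-01,  9.87003369e-01, -4.03142923e-05,  1.48633819e-05]), 'ft_force': array([-0.17004324, -0.12353986,  0.463466  ]), 'ft_torque': array([0.07925119, 0.06914505, 0.03598681]), 'grasp_force': 0.0, 'width': 1.001272689843195}
```

```bash
python3 -c "
import cv2
a=cv2.imread('pics/scene0.png');b=cv2.imread('pics/top0.png')
cv2.imwrite('pics/c1.png',cv2.resize(a[130:330,220:460],None,fx=3,fy=3))
cv2.imwrite('pics/c2.png',cv2.resize(b[100:280,200:440],None,fx=3.3,fy=3.3))"
```

```text
(no output)
```

View pics/c1.png

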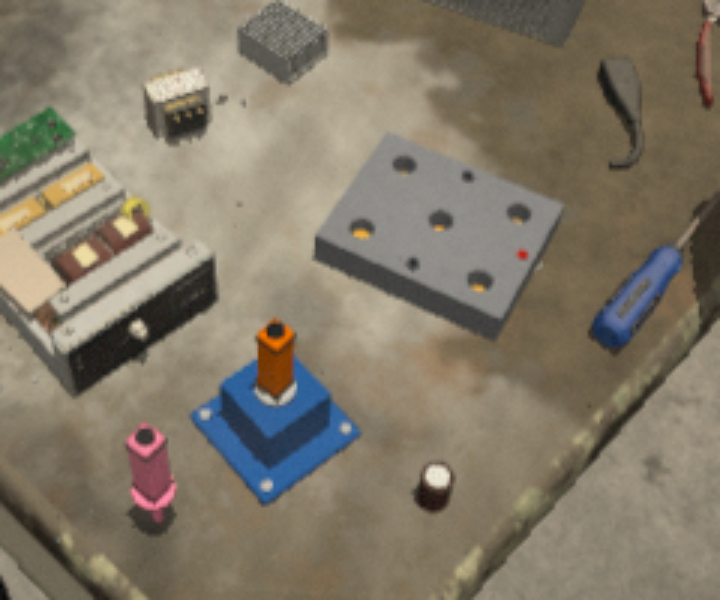

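View pics/c2.png

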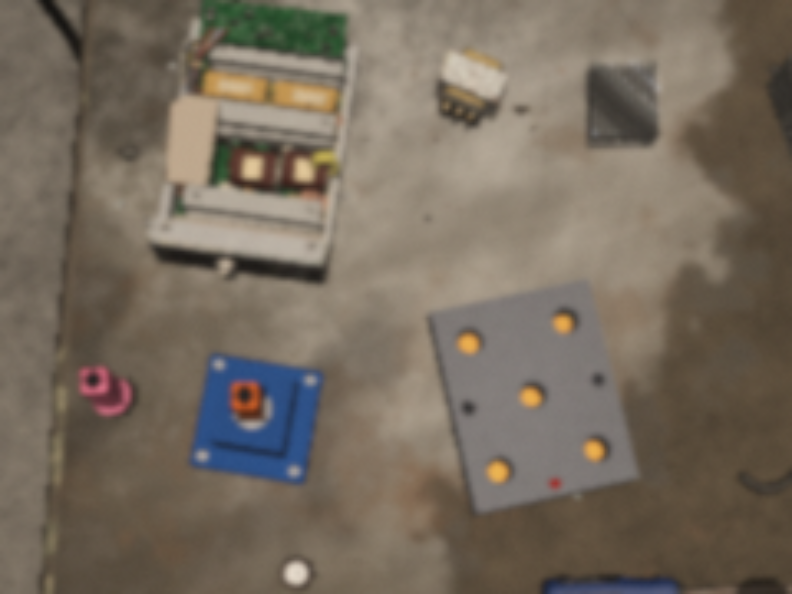

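The orange probe stands in the blue stand (scene px ≈ (312,250), top px ≈ (275,220)). The only look-alike is the pink one, scene px ≈ (270,290), top px ≈ (231,219), and I'll leave it alone. The fixture's red dot (top px ≈ (368,246)) is on the robot's side.

```bash
cat >> h.py <<'E'
def rect(P,m):
    xy=(P[m][:,:2]*1000).astype(np.float32); (c,s,a)=cv2.minAreaRect(xy); return np.array(c).round(1),np.array(s).round(1),round(a,1),m.sum()
E
python3 - <<'E'
from h import *
for n in ('top','scene'):
    im=cv2.imread(f'pics/{n}0.png'); P=np.load(n+'P.npy'); hsv=cv2.cvtColor(im,cv2.COLOR_BGR2HSV)
    x,y,z=P[...,0],P[...,1],P[...,2]
    m=(x>.38)&(x<.62)&(y>-.05)&(y<.18)&(z>.022)&(z<.036)
    m=cv2.morphologyEx(m.astype(np.uint8),cv2.MORPH_OPEN,np.ones((3,3)))>0
    print(n,'fix',rect(P,m),np.median(z[m]))
    blue=(hsv[...,0]>95)&(hsv[...,0]<125)&(hsv[...,1]>120)&(y>.18)&(y<.36)
    print('stand top',rect(P,blue&(z>.045)),np.median(z[blue&(z>.045)])); print('foot',rect(P,blue&(z<.014)&(z>.003)))
    org=(hsv[...,0]<14)&(hsv[...,1]>170)&(y>.2)&(y<.33)&(z>.06)
    print('orange',rect(P,org),P[org].min(0),P[org].max(0)); 
    t=org&(z>z[org].max()-.008); print(rect(P,t))
E
```

```text
top fix (array([498. ,  75.8]), array([150.3, 120.4]), 14.1, np.int64(2933)) 0.030695173328730396
stand top (array([420.7, 257.7]), array([182.8,  66.4]), 17.3, np.int64(332)) 0.05273763192572373
foot (array([477.1, 276.3]), array([82. , 81.2]), 82.1, np.int64(482))
orange (array([475.3, 274.7]), array([15.2, 15.1]), 2.5, np.int64(53)) [0.4676105  0.2670127  0.09540479] [0.48272292 0.28257162 0.1283178 ]
(array([476.1, 275.6]), array([13.1, 13.1]), 2.8, np.int64(22))
scene fix (array([497.5,  76.6]), array([150.8, 123.1]), 14.4, np.int64(2767)) 0.028101045734632235
stand top (array([877.7, 290.2]), array([117. , 857.7]), 87.4, np.int64(418)) 0.05041863754827913
foot (array([475.9, 276.3]), array([84.2, 83.2]), 81.7, np.int64(581))
orange (array([886.3, 289.2]), array([ 72.2, 837.6]), 87.9, np.int64(96)) [0.46699663 0.23849985 0.06216149] [1.30582056 0.3289328  0.2767265 ]
(array([768.6, 312.6]), array([48.9,  4.2]), 39.0, np.int64(7))
```

```bash
cat > d.py <<'E'
import sys
from h import *
# usage: d.py x y z [yaw_deg of tool y]
def delta(x,y,z,yaw=None):
    s=monitor.read_state(); r=R.from_quat(s['eef_rot']).as_matrix()
    cur=np.degrees(np.arctan2(r[1,1],r[0,1])); turn=0 if yaw is None else -(yaw-cur)
    print('tool shift',(r.T@(np.array([x,y,z])-s['tcp_pos'])).round(4),'turn',round(turn,2),'cur',s['tcp_pos'].round(4),round(cur,2),'tilt',r[:,2].round(4),'t',round(s['time'],2),'F',s['ft_force'].round(2),'w',round(s['width'],3))
if __name__=='__main__':
    a=[float(v) for v in sys.argv[1:]]; delta(*a)
E
python3 d.py .45 -.1 .28 92.5; python3 - <<'E'
from h import *
print(imaging.get_calibration('wrist')['hand_eye'],imaging.get_calibration('wrist')['K'])
E
```

```text
tool shift [-0.395   0.4374 -0.0487] turn 16.0 cur [ 0.2141 -0.6401  0.2313] 108.5 tilt [ 0.e+00 -1.e-04 -1.e+00] t 0.7 F [-0.17 -0.12  0.46] w 1.001
[[ 1.34614561e-05  9.51076772e-01  3.08954647e-01  7.88072219e-02]
 [ 9.99999983e-01 -6.92615646e-05  1.69641758e-04  2.68870830e-04]
 [ 1.82741018e-04  3.08954639e-01 -9.51076757e-01 -1.41882679e-01]
 [ 0.00000000e+00  0.00000000e+00  0.00000000e+00  1.00000000e+00]] [[319.52865692   0.         321.55840814]
 [  0.         319.52865692 202.24932053]
 [  0.           0.           1.        ]]
```

```bash
python3 -m crank '[[-0.395,0.437,-0.05,16],[-0.395,0.437,-0.05,16],[-0.395,0.437,-0.05,16],[-0.395,0.437,-0.05,16],[-0.395,0.437,-0.05,16],[-0.395,0.437,-0.05,16],[-0.395,0.437,-0.05,16],[-0.395,0.437,-0.05,16]]'; python3 d.py .49 .20 .25 92.5
```

```text
time: 1.5
tcp_pos: [0.3741, -0.2731, 0.2657]
eef_rot: [-0.022, 1.0, -0.0, 0.001]
ft_force: [1.0, -0.1, -0.5]
width: 1.001
grasp_force: 0.0
tool shift [-0.1363  0.4676  0.0157] turn -0.02 cur [ 0.3741 -0.2731  0.2657] 92.48 tilt [ 1.1e-03 -3.0e-04 -1.0e+00] t 1.5 F [ 1.02 -0.11 -0.5 ] w 1.001
```

```bash
python3 -m crank '[[-0.12,0.468,0.015,0],[-0.12,0.468,0.015,0],[-0.12,0.468,0.015,0],[-0.12,0.468,0.015,0],[-0.12,0.468,0.015,0],[-0.12,0.468,0.015,0],[-0.12,0.468,0.015,0],[-0.12,0.468,0.015,0]]'; python3 -m crank '[[0,0.03,0,0],[0,0.03,0,0],[0,0.03,0,0]]';python3 - <<'E'
from h import *
im,d,K,M=shot('wrist','w1.png'); P=cloud(d,K,M); np.save('wP.npy',P); np.save('wM.npy',M); np.save('wd.npy',d)
hsv=cv2.cvtColor(im,cv2.COLOR_BGR2HSV); x,y,z=P[...,0],P[...,1],P[...,2]
m=(x>.38)&(x<.62)&(y>-.05)&(y<.18)&(z>.022)&(z<.036)
m=cv2.morphologyEx(m.astype(np.uint8),cv2.MORPH_OPEN,np.ones((3,3)))>0
print('fix',rect(P,m),np.median(z[m]))
blue=(hsv[...,0]>95)&(hsv[...,0]<125)&(hsv[...,1]>120)&(y>.18)&(y<.36)
print('stand top',rect(P,blue&(z>.045)&(z<.06)),np.median(z[blue&(z>.045)])); print('foot',rect(P,blue&(z<.014)&(z>.003)))
org=(hsv[...,0]<14)&(hsv[...,1]>170)&(y>.2)&(y<.33)&(z>.06)&(d>0)
print('orange',rect(P,org),P[org].min(0),P[org].max(0)); t=org&(z>.115); print(rect(P,t))
print(monitor.read_state()['tcp_pos'])
E
```

```text
time: 2.3
tcp_pos: [0.456, 0.1186, 0.2533]
eef_rot: [-0.022, 1.0, 0.0, 0.001]
ft_force: [1.2, -0.5, 1.1]
width: 1.002
grasp_force: 0.0
time: 2.6
tcp_pos: [0.4546, 0.1468, 0.2526]
eef_rot: [-0.023, 1.0, -0.0, -0.0]
ft_force: [-0.4, -0.3, 0.4]
width: 1.0
grasp_force: 0.0
fix (array([497.1,  75.2]), array([150.7, 120.7]), 14.1, np.int64(11330)) 0.02931963472934762
stand top (array([476.1, 275.2]), array([52.5, 52.3]), 82.2, np.int64(1344)) 0.051246390882829146
foot (array([475.1, 274.9]), array([84.3, 83.2]), 82.0, np.int64(1685))
orange (array([475.2, 274.9]), array([17.8, 17.7]), 89.9, np.int64(225)) [0.46634664 0.26601069 0.06140863] [0.4840388  0.28378641 0.12388651]
(array([477.4, 273.1]), array([17.5, 14.7]), 16.3, np.int64(25))
[0.45458732 0.14609399 0.2527004 ]
```

View pics/w1.png

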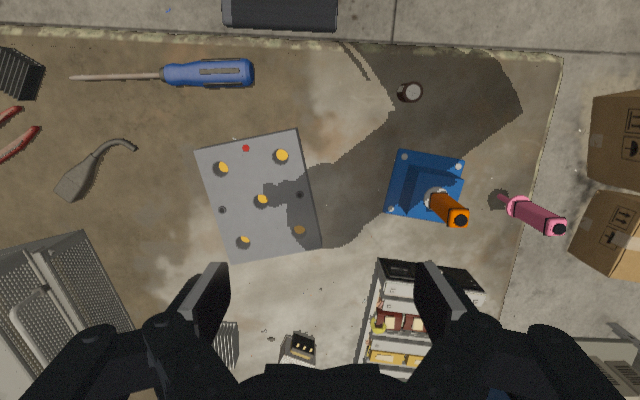

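```bash
python3 - <<'E'
from h import *
P=np.load('wP.npy'); im=cv2.imread('pics/w1.png'); hsv=cv2.cvtColor(im,cv2.COLOR_BGR2HSV)
a=np.radians(14.1); r=np.array([[np.cos(a),-np.sin(a)],[np.sin(a),np.cos(a)]]); c=np.array([.4972,.0755])
for b in [(48,36),(48,-36),(0,0),(-48,36),(-48,-36)]:
    q=c+r@np.array(b)/1000; m=np.hypot(P[...,0]-q[0],P[...,1]-q[1])<.006
    mm=m&(hsv[...,1]>110)
    print(b,q.round(4),mm.sum(),np.median(P[mm][:,2]).round(4),P[m][:,2].min().round(4))
E
python3 d.py .4755 .275 .15 90
```

```text
(48, 36) [0.535  0.1221] 58 0.0169 0.0154
(48, -36) [0.5525 0.0523] 30 0.0121 0.0105
(0, 0) [0.4972 0.0755] 53 0.0121 0.0107
(-48, 36) [0.4419 0.0987] 99 0.0124 0.0103
(-48, -36) [0.4594 0.0289] 58 0.0119 0.0106
tool shift [-0.0266  0.1279  0.1027] turn 2.53 cur [0.4546 0.1461 0.2527] 92.53 tilt [-2.e-04 -2.e-04 -1.e+00] t 2.65 F [-1.21 -0.12  0.76] w 0.999
```

The depth image suggests the pad at (48,36) stands about 4–5 mm high. I'll check that by touch.

```bash
python3 -m crank '[[-0.0266,0.128,0.05,2.5],[-0.0266,0.128,0.05,2.5],[-0.0266,0.128,0.05,2.5],[-0.0266,0.128,0.1027,2.5],[-0.0266,0.128,0.1027,2.5],[-0.0266,0.128,0.1027,2.5],[-0.0266,0.128,0.1027,2.5]]'; python3 - <<'E'
from h import *
im,d,K,M=shot('wrist','w2.png'); P=cloud(d,K,M); hsv=cv2.cvtColor(im,cv2.COLOR_BGR2HSV); x,y,z=P[...,0],P[...,1],P[...,2]
cv2.imwrite('pics/w2c.png',cv2.resize(im[120:,170:470],None,fx=2,fy=2))
org=(hsv[...,0]<14)&(hsv[...,1]>170)&(y>.2)&(y<.33)&(z>.06)&(d>0)
print('orange',rect(P,org),P[org].min(0),P[org].max(0))
blue=(hsv[...,0]>95)&(hsv[...,0]<125)&(hsv[...,1]>120)&(y>.18)&(y<.36)
print('stand top',rect(P,blue&(z>.045)&(z<.06)))
E
python3 d.py .4755 .275 .071 90
```

```text
time: 3.35
tcp_pos: [0.477, 0.2749, 0.1523]
eef_rot: [0.0, 1.0, 0.001, 0.001]
ft_force: [-0.1, 0.7, 0.8]
width: 1.002
grasp_force: 0.0
orange (array([472.7, 266.8]), array([104.9,  22.4]), 87.2, np.int64(791)) [0.46022753 0.21463325 0.06161455] [0.48417905 0.31943228 0.22596538]
stand top (array([516.1, 270.3]), array([ 52.1, 133.3]), 82.4, np.int64(2431))
tool shift [ 0.0018 -0.0005  0.0816] turn -0.05 cur [0.4771 0.2753 0.1526] 89.95 tilt [ 0.0028  0.0024 -1.    ] t 3.4 F [-0.32  0.17  0.41] w 1.001
```

View pics/w2c.png

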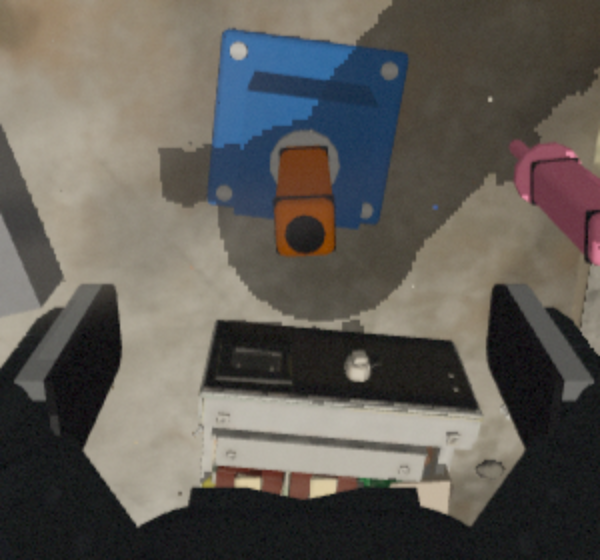

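```bash
python3 -m crank '[[0.0018,-0.0003,0.04,0],[0.0018,-0.0003,0.0816,0],[0.0018,-0.0003,0.0816,0],[0.0018,-0.0003,0.0816,0]]'; python3 -m crank '[[0,0,0,0],[0,0,0,0],[0,0,0,0],[0,0,0,0],[0,0,0,0],[0,0,0,0],[0,0,0,0],[0,0,0,0]]' 0.01; python3 d.py .4755 .275 .071 90
```

```text
time: 3.8
tcp_pos: [0.4749, 0.2752, 0.0702]
eef_rot: [-0.0, 1.0, 0.0, 0.001]
ft_force: [0.4, 0.1, 0.6]
width: 1.001
grasp_force: 0.0
time: 4.6
tcp_pos: [0.4743, 0.2753, 0.0692]
eef_rot: [-0.0, 1.0, 0.0, 0.0]
ft_force: [-1.4, 0.1, 6.7]
width: 0.2
grasp_force: 58.5
tool shift [-0.0012 -0.0003 -0.0018] turn 0.02 cur [0.4743 0.2753 0.0692] 90.02 tilt [ 7.e-04  4.e-04 -1.e+00] t 4.6 F [-1.36  0.08  6.7 ] w 0.2
```

```bash
python3 -m crank '[[0,0,-0.02,0],[0,0,-0.07,0],[0,0,-0.09,0],[0,0,-0.09,0],[0,0,-0.09,0],[0,0,-0.09,0]]'; python3 - <<'E'
from h import *
im,d,K,M=shot('wrist','w3.png'); P=cloud(d,K,M); cv2.imwrite('pics/w3c.png',cv2.resize(im[120:,170:470],None,fx=2,fy=2))
E
python3 d.py .535 .1221 .16 90
```

```text
time: 5.2
tcp_pos: [0.4732, 0.2743, 0.157]
eef_rot: [0.0, 1.0, -0.001, -0.001]
ft_force: [0.3, 0.4, -1.5]
width: 0.203
grasp_force: 59.1
tool shift [-0.0618 -0.1522 -0.0029] turn -0.02 cur [0.4733 0.2743 0.1569] 89.98 tilt [-0.002  -0.0018 -1.    ] t 5.25 F [ 0.18  0.23 -2.06] w 0.202
```

View pics/w3c.png

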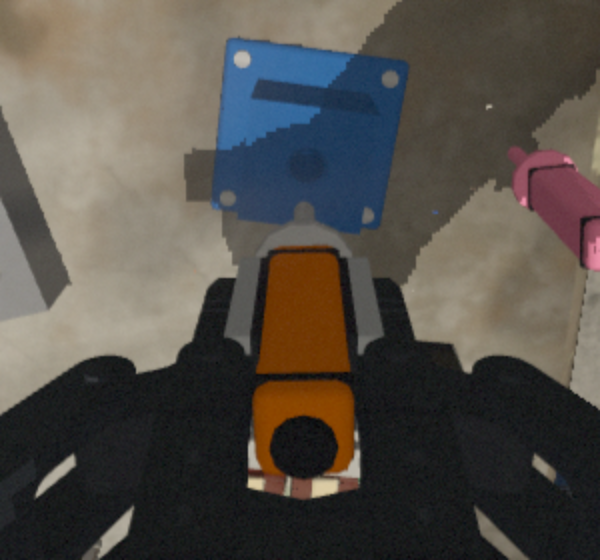

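The orange probe is held straight between the fingers (crop (305,350)), with the stand hole clear at (305,165). Next I'll go to the first bore, tare there and probe.

```bash
cat > f.py <<'E'
import sys
from h import *
n=int(sys.argv[1]); S=[]
for i in range(n):
    s=monitor.read_state(); S.append(np.r_[s['ft_force'],s['tcp_pos']]); imaging.get_image('top')
S=np.array(S); m=S.mean(0); print('n',n,'F',m[:3].round(2),'sd',S[:,2].std().round(2),'tcp',m[3:].round(4),'sdz',S[:,5].std().round(5),'t',round(s['time'],2),'ball z free+0.059:',round(m[5]-.059,4))
E
python3 d.py .4409 .0987 .125 90
python3 -m crank '[[0.032,-0.176,0.01,0],[0.032,-0.176,0.032,0],[0.032,-0.176,0.032,0],[0.032,-0.176,0.032,0],[0.032,-0.176,0.032,0],[0.032,-0.176,0.032,0],[0.032,-0.176,0.032,0]]'; python3 f.py 8; python3 d.py .4409 .0987 .07 90
```

```text
tool shift [ 0.0323 -0.1756  0.0323] turn -0.02 cur [0.4733 0.2743 0.1569] 89.98 tilt [-0.002  -0.0018 -1.    ] t 5.25 F [ 0.18  0.23 -2.06] w 0.202
time: 5.95
tcp_pos: [0.4424, 0.0995, 0.1262]
eef_rot: [-0.0, 1.0, -0.0, -0.0]
ft_force: [-0.0, -0.3, -1.5]
width: 0.206
grasp_force: 59.3
n 8 F [-0.16 -0.2  -1.59] sd 0.6 tcp [0.4422 0.0997 0.1263] sdz 4e-05 t 6.3 ball z free+0.059: 0.0673
tool shift [ 0.0011 -0.0006  0.0564] turn 0.03 cur [0.442  0.0993 0.1264] 90.03 tilt [-1.e-04 -1.e-04 -1.e+00] t 6.35 F [ 0.5   0.85 -1.59] w 0.206
```

```bash
python3 -m crank '[[0.001,-0.001,0.04,0],[0.001,-0.001,0.053,0],[0.001,-0.001,0.056,0],[0.001,-0.001,0.058,0],[0.001,-0.001,0.058,0],[0.001,-0.001,0.058,0]]'; python3 f.py 6
```

```text
time: 6.95
tcp_pos: [0.4416, 0.0984, 0.0693]
eef_rot: [-0.0, 1.0, 0.0, 0.001]
ft_force: [-1.2, -0.8, 0.3]
width: 0.206
grasp_force: 59.6
n 6 F [-0.78 -0.61  0.43] sd 0.6 tcp [0.4415 0.0984 0.0691] sdz 0.00013 t 7.2 ball z free+0.059: 0.0101
```

```bash
python3 f.py 10; python3 d.py .4584 .0289 .107 90
```

```text
n 10 F [0.53 0.45 0.78] sd 0.6 tcp [0.4414 0.0983 0.0687] sdz 0.0001 t 7.7 ball z free+0.059: 0.0097
tool shift [-0.0171 -0.0693 -0.0385] turn 0.0 cur [0.4413 0.0982 0.0685] 90.0 tilt [ 5.e-04  3.e-04 -1.e+00] t 7.75 F [1.83 0.43 0.66] w 0.204
```

```bash
python3 -m crank '[[0,0,-0.038,0],[0,0,-0.038,0],[-0.017,-0.05,-0.038,0],[-0.017,-0.069,-0.038,0],[-0.017,-0.069,-0.038,0],[-0.017,-0.069,-0.038,0]]';python3 -m crank '[[0,0,0.025,0],[0,0,0.034,0],[0,0,0.037,0],[0,0,0.038,0],[0,0,0.038,0],[0,0,0.038,0],[0,0,0.038,0]]'; python3 f.py 10; python3 d.py .4962 .0755 .107 90
```

```text
time: 8.35
tcp_pos: [0.4575, 0.0284, 0.1059]
eef_rot: [0.001, 1.0, -0.0, -0.0]
ft_force: [0.4, 0.4, -1.8]
width: 0.208
grasp_force: 59.6
time: 9.05
tcp_pos: [0.4583, 0.0292, 0.0689]
eef_rot: [-0.0, 1.0, 0.0, 0.0]
ft_force: [-1.0, -0.6, -0.2]
width: 0.205
grasp_force: 59.7
n 10 F [-1.11  0.38  0.89] sd 0.65 tcp [0.4582 0.0292 0.0687] sdz 0.00013 t 9.5 ball z free+0.059: 0.0097
tool shift [-0.038   0.0464 -0.0385] turn -0.0 cur [0.4582 0.0291 0.0685] 90.0 tilt [ 4.e-04  2.e-04 -1.e+00] t 9.55 F [-1.03  0.18  1.01] w 0.206
```

```bash
python3 -m crank '[[0,0,-0.038,0],[0,0,-0.038,0],[-0.038,0.046,-0.038,0],[-0.038,0.046,-0.038,0],[-0.038,0.046,-0.038,0],[-0.038,0.046,-0.038,0]]';python3 -m crank '[[0,0,0.025,0],[0,0,0.034,0],[0,0,0.037,0],[0,0,0.038,0],[0,0,0.038,0],[0,0,0.038,0],[0,0,0.038,0]]'; python3 f.py 10; python3 d.py .5515 .0523 .107 90
```

```text
time: 10.15
tcp_pos: [0.4952, 0.0747, 0.1057]
eef_rot: [-0.0, 1.0, -0.0, -0.001]
ft_force: [-0.5, 0.9, -2.5]
width: 0.202
grasp_force: 59.5
time: 10.85
tcp_pos: [0.4963, 0.0751, 0.069]
eef_rot: [-0.0, 1.0, 0.0, 0.0]
ft_force: [-0.5, -0.1, 0.1]
width: 0.203
grasp_force: 59.8
n 10 F [-0.08 -0.92  0.52] sd 0.42 tcp [0.4963 0.0751 0.0687] sdz 0.00015 t 11.3 ball z free+0.059: 0.0097
tool shift [-0.0553 -0.0228 -0.0384] turn -0.0 cur [0.4962 0.0751 0.0685] 90.0 tilt [ 4.e-04  2.e-04 -1.e+00] t 11.35 F [-0.02 -0.93  0.77] w 0.206
```

```bash
python3 -m crank '[[0,0,-0.038,0],[0,0,-0.038,0],[-0.055,-0.023,-0.038,0],[-0.055,-0.023,-0.038,0],[-0.055,-0.023,-0.038,0],[-0.055,-0.023,-0.038,0]]';python3 -m crank '[[0,0,0.025,0],[0,0,0.034,0],[0,0,0.037,0],[0,0,0.038,0],[0,0,0.038,0],[0,0,0.038,0],[0,0,0.038,0]]'; python3 f.py 10; python3 d.py .534 .1221 .107 90
```

```text
time: 11.95
tcp_pos: [0.5502, 0.0517, 0.1056]
eef_rot: [0.001, 1.0, -0.0, -0.001]
ft_force: [0.1, -0.6, -1.9]
width: 0.198
grasp_force: 59.6
time: 12.65
tcp_pos: [0.5513, 0.0522, 0.069]
eef_rot: [0.0, 1.0, 0.0, 0.0]
ft_force: [-0.8, -0.1, 0.2]
width: 0.201
grasp_force: 59.8
n 10 F [-0.63  0.22  0.52] sd 0.47 tcp [0.5513 0.0521 0.0687] sdz 0.00017 t 13.1 ball z free+0.059: 0.0097
tool shift [ 0.0172  0.07   -0.0385] turn 0.0 cur [0.5512 0.0521 0.0685] 90.0 tilt [ 4.e-04  1.e-04 -1.e+00] t 13.15 F [0.06 1.1  0.92] w 0.206
```

```bash
python3 -m crank '[[0,0,-0.038,0],[0,0,-0.038,0],[0.017,0.05,-0.038,0],[0.017,0.07,-0.038,0],[0.017,0.07,-0.038,0],[0.017,0.07,-0.038,0]]'; python3 f.py 14; python3 -m crank '[[0,0,0.025,0],[0,0,0.033,0],[0,0,0.035,0],[0,0,0.035,0],[0,0,0.035,0],[0,0,0.035,0]]'; python3 f.py 12
```

```text
time: 13.75
tcp_pos: [0.5338, 0.1224, 0.1061]
eef_rot: [-0.001, 1.0, -0.0, -0.0]
ft_force: [0.5, -0.1, -1.7]
width: 0.204
grasp_force: 59.7
n 14 F [ 0.17 -0.14 -1.48] sd 0.61 tcp [0.534  0.1216 0.1063] sdz 0.00014 t 14.4 ball z free+0.059: 0.0473
time: 15.05
tcp_pos: [0.5342, 0.122, 0.0721]
eef_rot: [0.0, 1.0, 0.0, 0.0]
ft_force: [-2.1, -0.3, 1.6]
width: 0.203
grasp_force: 60.1
n 12 F [-1.68 -0.95  2.11] sd 0.48 tcp [0.5341 0.122  0.0717] sdz 0.00021 t 15.6 ball z free+0.059: 0.0127
```

High pad confirmed at (48,36), about 4.7 mm above the others. I'll press it in stages, stopping short first.

```bash
python3 -m crank '[[0,0,0.003,0],[0,0,0.005,0],[0,0,0.006,0],[0,0,0.007,0],[0,0,0.0075,0],[0,0,0.008,0],[0,0,0.008,0],[0,0,0.008,0]]'; python3 f.py 12
```

```text
time: 16.45
tcp_pos: [0.5344, 0.1222, 0.0636]
eef_rot: [-0.0, 1.0, 0.0, 0.0]
ft_force: [-1.1, -1.0, 5.9]
width: 0.203
grasp_force: 60.3
n 12 F [-1.79 -0.91  6.1 ] sd 0.52 tcp [0.5344 0.1222 0.0636] sdz 1e-05 t 17.0 ball z free+0.059: 0.0046
```

```bash
python3 -m crank '[[0,0,0.0005,0],[0,0,0.001,0],[0,0,0.0013,0],[0,0,0.0013,0],[0,0,0.0013,0]]'; python3 f.py 10; python3 -m crank '[[0,0,-0.004,0],[0,0,-0.0055,0],[0,0,-0.0055,0],[0,0,-0.0055,0],[0,0,-0.0055,0]]'; python3 f.py 16
```

```text
time: 17.55
tcp_pos: [0.5344, 0.1222, 0.0623]
eef_rot: [-0.0, 1.0, 0.0, 0.0]
ft_force: [-2.9, -1.6, 6.6]
width: 0.201
grasp_force: 60.3
n 10 F [-2.02 -0.97  6.38] sd 0.5 tcp [0.5344 0.1222 0.0624] sdz 1e-05 t 18.0 ball z free+0.059: 0.0034
time: 18.55
tcp_pos: [0.5342, 0.1221, 0.0676]
eef_rot: [0.0, 1.0, 0.0, 0.0]
ft_force: [0.3, -0.1, 2.1]
width: 0.202
grasp_force: 60.2
n 16 F [0.13 0.33 1.99] sd 0.41 tcp [0.5341 0.1221 0.0676] sdz 4e-05 t 19.3 ball z free+0.059: 0.0086
```

```bash
python3 -m crank '[[0,0,0.004,0],[0,0,0.0055,0],[0,0,0.006,0],[0,0,0.006,0],[0,0,0.006,0]]'; python3 f.py 8; python3 -m crank '[[0,0,-0.005,0],[0,0,-0.007,0],[0,0,-0.007,0],[0,0,-0.007,0],[0,0,-0.007,0]]'; python3 f.py 16; python3 d.py .4962 .0755 .107 90
```

```text
time: 19.85
tcp_pos: [0.5342, 0.1221, 0.0618]
eef_rot: [-0.0, 1.0, 0.0, 0.0]
ft_force: [-0.5, 0.4, 6.1]
width: 0.209
grasp_force: 60.6
n 8 F [-0.47  0.5   5.98] sd 0.48 tcp [0.5342 0.1221 0.0618] sdz 1e-05 t 20.2 ball z free+0.059: 0.0028
time: 20.75
tcp_pos: [0.534, 0.122, 0.0685]
eef_rot: [0.0, 1.0, 0.0, -0.0]
ft_force: [1.2, 1.4, 0.8]
width: 0.199
grasp_force: 60.1
n 16 F [0.93 0.61 0.85] sd 0.5 tcp [0.534  0.122  0.0686] sdz 6e-05 t 21.5 ball z free+0.059: 0.0096
tool shift [ 0.0378 -0.0465 -0.0384] turn -0.01 cur [0.534  0.122  0.0686] 89.99 tilt [ 0.  0. -1.] t 21.55 F [1.12 0.1  0.24] w 0.199
```

The pad now reads 0.0126 against 0.0125 for the others. I'll re-touch a level pad in case the probe slipped in the grip.

```bash
python3 -m crank '[[0,0,-0.038,0],[0,0,-0.038,0],[0.038,-0.0465,-0.038,0],[0.038,-0.0465,-0.038,0],[0.038,-0.0465,-0.038,0],[0.038,-0.0465,-0.038,0]]';python3 -m crank '[[0,0,0.025,0],[0,0,0.034,0],[0,0,0.037,0],[0,0,0.038,0],[0,0,0.038,0],[0,0,0.038,0],[0,0,0.038,0]]'; python3 f.py 16; python3 d.py .4743 .2753 .15 90
```

```text
time: 22.15
tcp_pos: [0.4959, 0.0753, 0.1066]
eef_rot: [0.0, 1.0, -0.0, -0.0]
ft_force: [0.8, 0.4, -1.7]
width: 0.199
grasp_force: 59.7
time: 22.85
tcp_pos: [0.4963, 0.0757, 0.0691]
eef_rot: [0.0, 1.0, 0.0, 0.0]
ft_force: [-0.1, -0.7, 1.5]
width: 0.205
grasp_force: 59.9
n 16 F [-0.14  0.11  0.7 ] sd 0.48 tcp [0.4962 0.0756 0.0688] sdz 0.00016 t 23.6 ball z free+0.059: 0.0098
tool shift [ 0.0218  0.1997 -0.0813] turn -0.0 cur [0.4962 0.0756 0.0687] 90.0 tilt [ 3.e-04  2.e-04 -1.e+00] t 23.65 F [-0.41  0.19  0.56] w 0.202
```

All level. Returning the probe to the stand.

```bash
python3 -m crank '[[0,0,-0.05,0],[0,0,-0.088,0],[0.0218,0.05,-0.088,0],[0.0218,0.1,-0.088,0],[0.0218,0.15,-0.088,0],[0.0218,0.1997,-0.088,0],[0.0218,0.1997,-0.088,0],[0.0218,0.1997,-0.088,0]]'; python3 -m crank '[[0,0,0,0],[0,0,0,0],[0,0,0,0]]'; python3 d.py .4743 .2753 .0705 90; python3 - <<'E'
from h import *
im,d,K,M=shot('wrist','w4.png'); cv2.imwrite('pics/w4c.png',cv2.resize(im[120:,170:470],None,fx=2,fy=2))
E
```

```text
time: 24.45
tcp_pos: [0.4736, 0.2763, 0.1557]
eef_rot: [-0.001, 1.0, -0.001, -0.001]
ft_force: [-1.5, -0.4, -2.7]
width: 0.203
grasp_force: 59.7
time: 24.75
tcp_pos: [0.4743, 0.2741, 0.1567]
eef_rot: [0.001, 1.0, 0.0, -0.0]
ft_force: [-0.3, -1.1, -0.8]
width: 0.201
grasp_force: 59.7
tool shift [0.     0.0012 0.0862] turn -0.09 cur [0.4743 0.2741 0.1567] 89.91 tilt [-0.e+00  1.e-04 -1.e+00] t 24.75 F [-0.35 -1.1  -0.83] w 0.201
```

View pics/w4c.png

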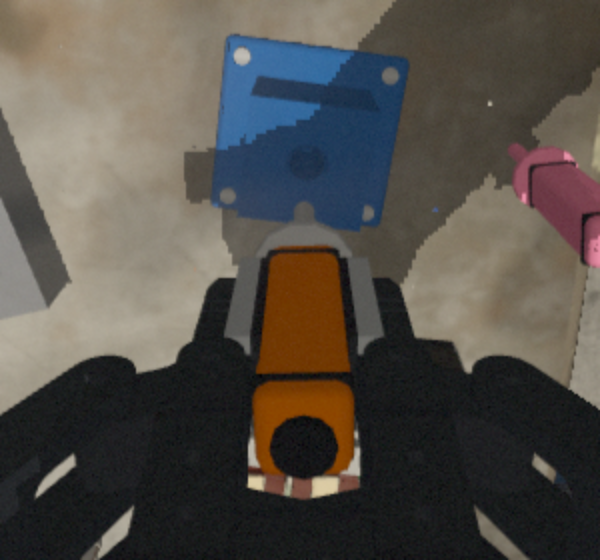

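The probe is straight above the stand hole (crop (307,163)), the same view as after the lift.

```bash
python3 -m crank '[[0,0.0008,0.03,0],[0,0.0008,0.035,0],[0,0.0008,0.035,0],[0,0.0008,0.035,0]]'; python3 d.py .4743 .2753 .0705 90
```

```text
time: 25.2
tcp_pos: [0.4747, 0.276, 0.1224]
eef_rot: [0.0, 1.0, 0.0, 0.0]
ft_force: [0.0, 0.5, -1.7]
width: 0.201
grasp_force: 59.7
tool shift [ 0.0004 -0.0008  0.0519] turn -0.0 cur [0.4747 0.276  0.1224] 90.0 tilt [ 6.e-04  1.e-04 -1.e+00] t 25.2 F [ 0.    0.47 -1.69] w 0.201
```

```bash
python3 -m crank '[[0.0004,-0.0008,0.015,0],[0.0004,-0.0008,0.03,0],[0.0004,-0.0008,0.045,0],[0.0004,-0.0008,0.05,0],[0.0004,-0.0008,0.0515,0],[0.0004,-0.0008,0.0515,0],[0.0004,-0.0008,0.0515,0],[0.0004,-0.0008,0.0515,0]]'; python3 f.py 5
```

```text
time: 26.0
tcp_pos: [0.4741, 0.2755, 0.0708]
eef_rot: [0.0, 1.0, 0.0, 0.0]
ft_force: [0.4, 0.2, -0.8]
width: 0.205
grasp_force: 59.7
n 5 F [ 0.19  0.14 -1.37] sd 0.41 tcp [0.474  0.2754 0.0706] sdz 0.00017 t 26.2 ball z free+0.059: 0.0116
```

```bash
python3 -m crank '[[0,0,0.001,0],[0,0,0.0015,0],[0,0,0.0015,0]]'; python3 -m crank '[[0,0,0,0],[0,0,0,0],[0,0,0,0],[0,0,0,0],[0,0,0,0],[0,0,0,0],[0,0,0,0]]' 0.085; python3 -m crank '[[0,0,-0.02,0],[0,0,-0.06,0],[0,0,-0.1,0],[0,0,-0.13,0],[0,0,-0.13,0],[0,0,-0.13,0],[0,0,-0.13,0]]'; python3 - <<'E'
from h import *
im,d,K,M=shot('wrist','w5.png'); P=cloud(d,K,M); cv2.imwrite('pics/w5c.png',cv2.resize(im[60:,150:550],None,fx=1.7,fy=1.7))
hsv=cv2.cvtColor(im,cv2.COLOR_BGR2HSV); x,y,z=P[...,0],P[...,1],P[...,2]
org=(hsv[...,0]<14)&(hsv[...,1]>170)&(abs(y-.275)<.03)&(abs(x-.476)<.03)&(z>.05)&(d>0)
print('orange',rect(P,org),P[org].min(0),P[org].max(0))
E
```

```text
time: 26.55
tcp_pos: [0.4739, 0.2753, 0.0692]
eef_rot: [-0.0, 1.0, 0.0, 0.0]
ft_force: [-0.8, -1.7, 4.9]
width: 0.207
grasp_force: 60.8
time: 27.25
tcp_pos: [0.4738, 0.2752, 0.0686]
eef_rot: [0.0, 1.0, -0.0, -0.0]
ft_force: [0.4, -0.2, -0.2]
width: 0.994
grasp_force: 0.0
time: 27.95
tcp_pos: [0.4732, 0.2747, 0.1976]
eef_rot: [0.0, 1.0, -0.0, -0.001]
ft_force: [-0.5, -0.4, -0.5]
width: 0.99
grasp_force: 0.0
orange (array([474.8, 275.7]), array([16.8, 17.2]), 0.5, np.int64(597)) [0.46646226 0.26703234 0.0614311 ] [0.48320044 0.28429293 0.12097597]
```

View pics/w5c.png

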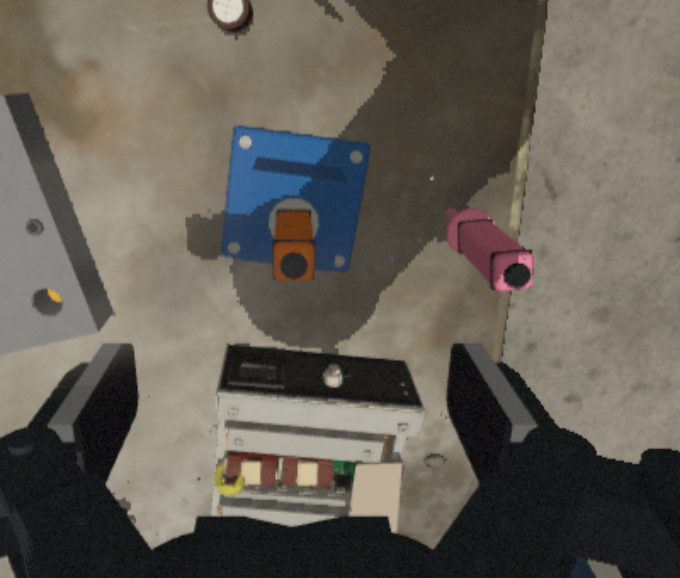

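The probe is upright in its stand (crop (293,245)), its collar seated, and the gripper is clear of it. Handing in.

```bash
python3 -c "
from workcell import arm
print(arm.hand_in())"
```

```text
the job is handed in; nothing more can be done
None
```

The high pad, in the (48, 36) bore, went down about 4.7 mm and now reads level with the others to about 0.1 mm by touch; the probe is back upright in its stand and the job is handed in, with no verdict returned.

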